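# Knock home the lock pins of a slanted amplifier chassis

### The job

Pick up the mallet and knock both red-capped sprung lock pins on the slanted amplifier chassis fully home, until each cap sits on its brass collar: strike along the pin's own axis with the mallet's face square to the cap (never more than 8 degrees askew, so ease off when you feel the pin bottom, before the handle rolls in the grip), and touch the pins with nothing but the mallet. Then stand the mallet back on its rubber pad, upright on its head as you found it, and let go; leave the knob, the solder spool and the cleaner bottle where they are.

Things in the scene. Friction and masses are not known exactly. Their poses are not given: they have to be found in the camera images.
- cradle: Fixed red-legged cradle with an open aluminium amplifier chassis, 170 wide (y), footprint 150 (x). Its face slopes 30 deg from level, rising towards +x, and faces up and towards -x. Origin on the bench under the face centre (62 mm up); z up. The pins stand 42 mm uphill of the face centre, 42 mm either side of it. Green circuit board and other parts lower than 9 mm off the face.
- cap_left (a point): Centre of the top of the left (cradle +y) pin's red cap, a disc of 18 mm diameter, 5 mm thick, on a 10 mm steel pin; moves with the pin. z axis = the pin's axis, square to the sloping face, outwards (30 deg from vertical); x uphill along the face. The brass collar below is 26 mm in diameter and stands 4 mm off the face; the pins are 84 mm apart.
- cap_right (a point): The same for the right (cradle -y) pin.
- pin_left (a joint): How far the left pin is pushed in (m): 0 fully out (14 mm gap between cap and collar), 0.014 fully home (cap on collar). A spring pushes it out but a stiff friction detent holds it where it is left; it takes about 13 N to drive, then stops hard.
- pin_right (a joint): The same for the right pin.
- mallet: Loose mallet, 0.2 to 0.35 kg, standing on its head. Head: upright cylinder 44 mm diameter, 64 mm tall, blue with white ends, both flat striking faces. Wooden handle 18 mm wide (y), 24 mm tall (z), runs level from the head along -x to 148 mm from the head's axis, centre line 32 mm above the lower face. Origin: centre of the lower face; z along the head's axis, up.
- mallet_grip (a point): Point on the handle's centre line 55 mm from the head's axis and 32 mm above the lower face; good to grip firmly across the 18 mm width (mallet y); a blow turns the handle in a weak grip.
- pad: Fixed black rubber pad 100 x 100 x 4 mm on the bench, the mallet's place. Origin: centre of its underside.
- knob_loose: Bystander: loose aluminium knob, 36 mm diameter, 20 mm high, origin under its centre.
- spool: Bystander: upright solder spool, 54 mm diameter, 38 mm high, origin under its centre.
- cleaner: Bystander: black bottle with a red cap, 48 mm diameter, 120 mm high, origin under its centre.
Mind the look-alikes: they are no part of the job. There is more than one size of the mallet; the one meant has the size given above. Of the things shaped like the pad, the black one is meant.

How it is judged:
By the outcome, as a careful person would: the job done as asked, in the order asked, and still so for the second after the job is handed in, with the robot touching nothing.
It also fails if it takes over 58 s, if anything falls off the work surface, if the arm or the gripper's body presses on something with over 40 N, if the wrist force passes 120 N, or if a joint passes its speed limit or range.

### The arm

A 6-joint arm with a two-finger parallel gripper is mounted at the origin on the work surface. World frame = base frame: x ahead of the robot, y to its left, z up, the work surface at z = 0. Lengths are in m, angles in rad, forces in N, time in s.
With the tool pointing down it reaches from about 0.3 to 0.875 m from the base axis. Payload 4.2 kg.
Tool frame: the origin (TCP) lies midway between the tips of the shut fingers; the grasp point (between the pads) lies env.hold_point_z behind it (env.hold_point_z is the distance from the TCP to the grasp point, in m); z points along the fingers, y is the line along which they close (so a half turn about z gives the same grasp; the last joint's range is limited). The gripper opens to 85 mm and grips with 20 to 120 N. Pads are 22 mm wide; open, the fingers measure 114 mm over their backs; the gripper's body (76 mm by 85 mm) begins 54 mm behind the grasp point. The pads swing forward as they close: fully open they stand 13 mm farther back than shut.
Start: joints at [1.101, 0.32, 1.565, -0, 1.257, -0.02], TCP at [0.25, 0.518, 0.231] pointing down, gripper open.
Joint ranges: [-3.11, 3.11], [-0.84, 2.01], [0.21, 2.61], [-1.34, 4.49], [0.05, 2.63], [-2.56, 2.56]. Speed limits (rad/s): [2.57, 2.57, 3.14, 3.14, 3.14, 3.14].

### API

Orientations are given as a unit quaternion [x, y, z, w].
In Python, from station import status, cams, env gives the robot as it stands.
- The arm moves only by the shell command python3 -m crank 'ROWS'. ROWS is text: rows parted by semicolons, each of 7 numbers parted by spaces: the opening, from -1 (shut) to 1 (fully open), then the shift along the tool's x, y, z scaled (see below), then the turn, a rotation vector about the tool's x, y, z scaled (see below). In form: grip tx ty tz wx wy wz; .... A call has 1 to 20 rows; each row is the pose to reach, as a shift and turn from the pose commanded when the call began, along the tool's axes at that moment; what a row does not reach only later rows make up. The controller multiplies each number of a shift by 200 mm and each number of a turn by 1.5 rad. A row lasts 1/8 s, in which the tool goes at most 62.5 mm and 10.7 degrees, less where a joint would pass 70% of its speed; a pose out of reach is approached as far as the arm can. A call with a number of a shift or a turn outside -1 to 1 is refused whole. A call with a gripper value outside its range is refused whole. The fingers move at their own pace and stop on an object; the grip force is fixed at half the most. Time passes only in rows, so rows that repeat a pose let the fingers close. It gives the time, the measured TCP pose, the force, the opening and the grip force at its end, in the units of the state.
- status.get_state(): the state, without advancing time (a new reading comes with each control period).
- cams.grab_frame(name): name is "side" or "top"; returns a dict with "img" (420x560x3 uint8, red, green, blue), "camera_matrix" (3x3 intrinsics, pixels), "R" (3x3) and "t" (3): a world point X has camera coordinates R X + t. Camera axes: x right, y down, z forward; pixel columns grow to the right and rows downward; lengths in m; the calibration is good to about 2 mm. A picture is of the moment at which its call begins. There is no depth.
- env.job_done(): hands the job in; it is judged then, once.
The state is a dict: "time_s": time; "qpos": joint angles; "qvel": joint speeds; "joint_efforts": joint torques, N m; "ee_pos": TCP position; "eef_rot": TCP orientation; "force": force on the tool from outside, world axes, zero at the start; "ft_torque": the same for the moment, N m; "finger_gap": opening from 0.0 (shut) to 1.0 (fully open); "grasp_force": force on a finger pad.
Only numpy, scipy, OpenCV 4.12 (cv2) and the standard library are available. Lean on these libraries where they do the work, as an engineer would, in place of code of your own. Each camera call takes 0.05 s, during which the arm holds its last target. There are 200 camera calls.

## Working session

There is one attempt and no reset: what is moved stays moved. The work goes in short steps, Python scripts to look and compute and a shell command to move; the robot and the scene stay as the last step left them, time stands still between calls to the robot, and variables do not carry over. Pictures are saved under pics/ and viewed, at most 12 in all, crops included, and the job is handed in when it is done.

```bash
ls; mkdir -p pics
python3 - <<'E'
from station import status,cams,env
import cv2,numpy as np
print(status.get_state(),env.hold_point_z)
for n in("side","top"):
    f=cams.grab_frame(n);cv2.imwrite(f"pics/{n}0.png",f["img"][:,:,::-1]);np.savez(f"pics/{n}0.npz",**f)
    print(n,f["camera_matrix"].tolist(),np.round(f["R"],4).tolist(),f["t"], -f["R"].T@f["t"])
E
```

```text
pics
{'time_s': 0.0, 'qpos': array([ 1.10098833e+00,  3.20298882e-01,  1.56563437e+00,  3.98770712e-06,
        1.25738327e+00, -2.00206989e-02]), 'qvel': array([-4.98101588e-04,  1.90361698e-03,  2.14012138e-03, -2.73550512e-03,
       -4.59373160e-04,  9.12708054e-05]), 'joint_efforts': array([ 1.64455756e-03, -4.15508401e+01, -2.34163177e+01,  3.18018656e-04,
        7.88662874e-03, -2.72793295e-05]), 'ee_pos': array([0.24979956, 0.51740333, 0.23049557]), 'eef_rot': array([ 2.23003208e-01,  9.74817330e-01, -8.35753887e-04, -2.10835883e-04]), 'force': array([-0.67618416,  0.11751426,  0.36755639]), 'ft_torque': array([ 0.02787689, -0.01712677,  0.02803649]), 'grasp_force': 0.0, 'finger_gap': 1.00097589400512} 0.0187
side [[402.8642228638301, 0.0, 277.2846116948691], [0.0, 402.8642228638301, 206.07402849481235], [0.0, 0.0, 1.0]] [[0.8817, -0.4715, 0.0195], [-0.2957, -0.5843, -0.7558], [0.3678, 0.6605, -0.6546]] [-0.49002127  0.28637355  0.55444191] [ 0.31281711 -0.42994599  0.58892139]
top [[481.8119569174008, 0.0, 277.14252374553655], [0.0, 481.8119569174008, 208.92188160866866], [0.0, 0.0, 1.0]] [[0.0238, -0.9996, 0.0156], [-0.9946, -0.0253, -0.1006], [0.101, -0.0131, -0.9948]] [0.04527247 0.58086872 1.12099938] [0.4634424  0.07468043 1.17292013]
```

View pics/side0.png

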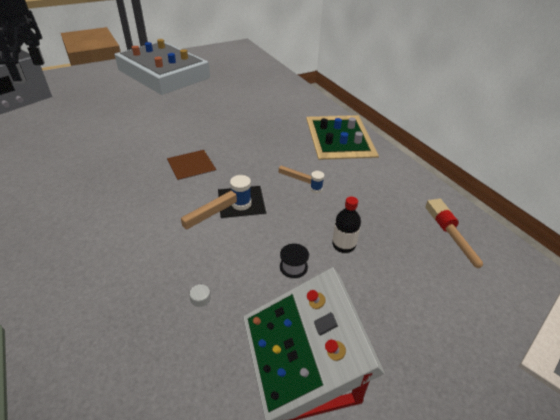

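View pics/top0.png

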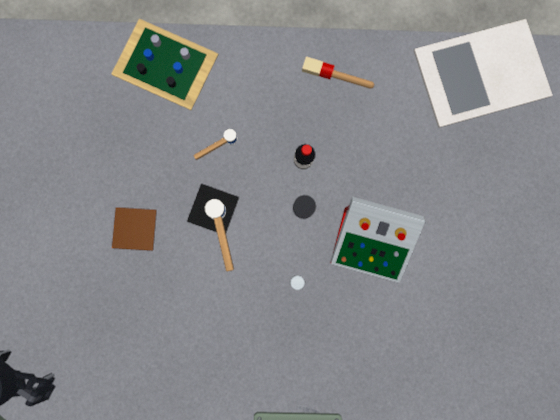

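The side view shows the large blue/white mallet standing on a black pad at (240,192) and the chassis caps at (313,296) and (332,346). In the top view the mallet head is at (215,208) with the handle end at (229,270). The caps are at (365,226) and (401,237).

Look-alikes in the top view:
- **Mallets:** large blue/white (215,208), small blue/white (230,136) and red/wood (325,70).
- **Pads:** black (213,208) and brown (134,229).

The large blue/white mallet on the black pad fits the description. I'll confirm it in a crop and by its size.

```bash
cat > h.py <<'E'
import numpy as np,cv2
def load(n): return dict(np.load(f"pics/{n}.npz"))
def ray(f,p):
    d=f["R"].T@np.linalg.inv(f["camera_matrix"])@np.array([p[0],p[1],1.]);return -f["R"].T@f["t"],d/np.linalg.norm(d)
def plane(f,p,z):
    o,d=ray(f,p);return o+d*(z-o[2])/d[2]
def tri(fs,ps):
    A=np.zeros((3,3));b=np.zeros(3);L=[]
    for f,p in zip(fs,ps):
        o,d=ray(f,p);M=np.eye(3)-np.outer(d,d);A+=M;b+=M@o;L.append((o,M))
    x=np.linalg.solve(A,b);return x,[round(1e3*np.linalg.norm(M@(x-o)),1) for o,M in L]
def proj(f,X):
    c=f["R"]@X+f["t"];c=f["camera_matrix"]@c;return c[:2]/c[2]
def blob(m,near,r=40):
    n,l,s,c=cv2.connectedComponentsWithStats(m.astype(np.uint8))
    k=[i for i in range(1,n) if s[i,4]>8 and np.hypot(*(c[i]-near))<r]
    i=max(k,key=lambda i:s[i,4]);return c[i],s[i],l==i
def hsv(f): return cv2.cvtColor(f["img"],cv2.COLOR_RGB2HSV)
E
python3 - <<'E'
from h import *
t,s=load("top0"),load("side0")
for f,pts in((t,[(365,226),(401,237)]),(s,[(313,296),(332,346)])):
    h=hsv(f);m=((h[...,0]<6)|(h[...,0]>174))&(h[...,1]>170)&(h[...,2]>90)
    for p in pts: c,st,_=blob(m,p,12);print("red",c,st)
h=hsv(t);m=(h[...,1]<40)&(h[...,2]>190)
for p in((215,208),(230,136)):
    c,st,k=blob(m,p,10);print("white",c,st)
f=t;print("head top dia if z=.068", plane(t,(205,208),.068)-plane(t,(225,208),.068))
def crop(f,x0,y0,x1,y1,sz): return cv2.resize(f["img"][y0:y1,x0:x1,::-1],sz,interpolation=cv2.INTER_CUBIC)
a=crop(t,180,120,280,220+60,(375,600)) if 0 else crop(t,180,180,250,280,(280,400))
b=crop(s,175,170,275,240,(400,280))
c=crop(s,295,280,355,370,(267,400))if 0 else crop(s,290,280,360,370,(400,320)) if 0 else crop(s,290,280,360,365,(329,400))
d=crop(t,340,200,430,260,(450,300))
im=np.zeros((600,800,3),np.uint8);im[:400,:280]=a;im[:280,280:680]=b
im[280:580,280:730]=d
cv2.imwrite("pics/crop1.png",im)
cv2.imwrite("pics/crop2.png",c)
E
```

```text
red [364.77777778 225.91666667] [362 223   7   7  36]
red [401.05263158 236.07894737] [398 233   7   7  38]
red [312.03658537 295.35365854] [307 291  11  10  82]
red [331.16239316 345.8034188 ] [326 340  12  13 117]
white [214.05474453 208.01459854] [205 199  19  19 274]
white [229.44537815 134.41176471] [223 129  13  12 119]
head top dia if z=.068 [-0.00116902  0.04591831  0.        ]
```

View pics/crop1.png

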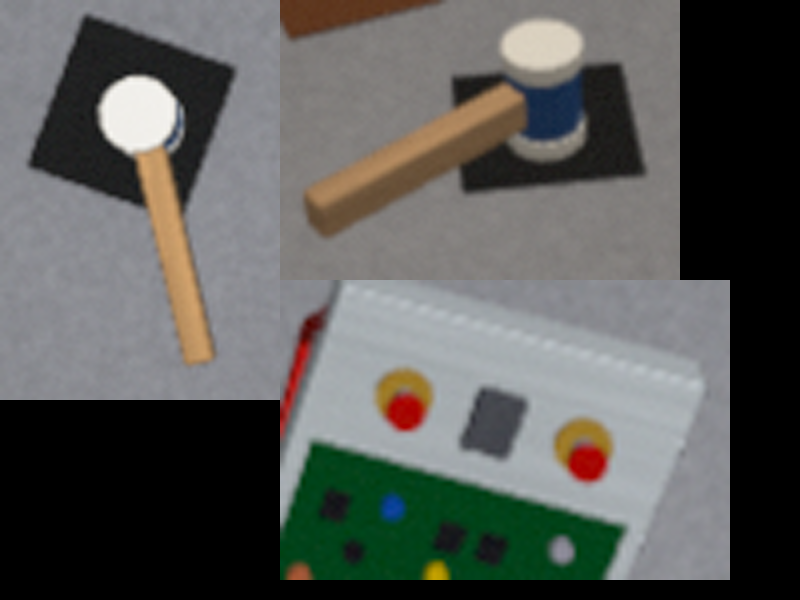

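View pics/crop2.png

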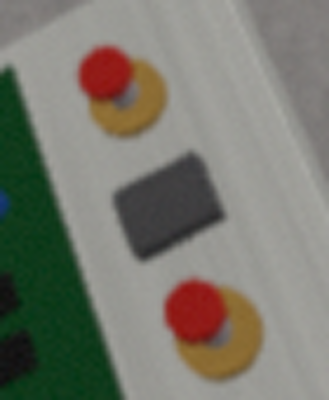

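The crops confirm it: a plain blue head with white ends on the black pad, about 44 mm across, where the small mallet measures about 28 mm. Next I triangulate.

Run:
```python
from h import *
t,s=load("top0"),load("side0")
np.set_printoptions(precision=4,suppress=True)
caps=[tri((t,s),p) for p in(((364.8,225.9),(312.0,295.3)),((401.05,236.1),(331.1,345.8)))]
for c in caps: print("cap",c)
d=caps[0][0]-caps[1][0];print("sep",np.linalg.norm(d),"yaw",np.degrees(np.arctan2(-d[0],d[1])))
H=tri((t,s),((214.1,208.0),(240.5,181.2)));print("headtop",H)
E1=tri((t,s),((226.5,270.5),(251-0,0)) ) if 0 else None
for nm,pt,ps in(("endA",(226.6,270.6),(281.2-100+0,0)),):
    pass
# handle end top corners: side crop px (305,192),(328,213) => /4 + offset
L=tri((t,s),((226.5,270.5),(175+25/4,170+192/4)));R=tri((t,s),((233.4,269.4),(175+48/4,170+213/4)))
print("end corners",L,R)
e=(L[0]+R[0])/2;v=e-H[0];print("len",np.hypot(*v[:2]),"handle dir deg",np.degrees(np.arctan2(v[1],v[0])),"mallet yaw",np.degrees(np.arctan2(-v[1],-v[0])))
# pad corners
h=hsv(t);m=h[...,2]<60
c,st,k=blob(m,(213,208),15);cn=max(cv2.findContours(k.astype(np.uint8),0,2)[0],key=cv2.contourArea)
r=cv2.minAreaRect(cn);print("pad",plane(t,r[0],.004),[plane(t,q,.004)[:2] for q in cv2.boxPoints(r)])
# chassis aluminium edges for yaw: lower green board
g=(h[...,0]>45)&(h[...,0]<80)&(h[...,1]>120)
c,st,k=blob(g,(370,255),25);cn=max(cv2.findContours(k.astype(np.uint8),0,2)[0],key=cv2.contourArea)
print("board px",cv2.boxPoints(cv2.minAreaRect(cn)).tolist())
```

```text
cap (array([ 0.5392, -0.1367,  0.0984]), [np.float64(0.2), np.float64(0.2)])
cap (array([ 0.5184, -0.2181,  0.0986]), [np.float64(0.1), np.float64(0.1)])
sep 0.084066077031957 yaw -14.323328473605674
headtop (array([0.5747, 0.2053, 0.0654]), [np.float64(0.4), np.float64(0.4)])
end corners (array([0.4316, 0.1738, 0.0444]), [np.float64(0.2), np.float64(0.2)]) (array([0.4359, 0.1577, 0.0415]), [np.float64(1.7), np.float64(1.7)])
len 0.14641257890453835 handle dir deg -164.32663136718247 mallet yaw 15.673368632817544
pad [0.5785 0.2167 0.004 ] [array([0.5476, 0.2774]), array([0.6406, 0.2483]), array([0.6096, 0.1556]), array([0.5171, 0.1854])]
board px [[335.98797607421875, 262.04315185546875], [344.4957275390625, 231.55697631835938], [407.517822265625, 249.14456176757812], [399.01007080078125, 279.6307373046875]]
```

Heights come out 3–4 mm low against the stated ones: cap 98.5 mm measured against 103 mm, head 65.4 mm against 68 mm. That's a consistent small side-camera bias. The 84 mm pin spacing, the 146 mm length and the reach all fit. Now a helper to work out the moves.

```bash
cat >> h.py <<'E'
from scipy.spatial.transform import Rotation as Ro
np.set_printoptions(precision=4,suppress=True)
def pose():
    from station import status
    s=status.get_state();return np.array(s["ee_pos"]),Ro.from_quat(s["eef_rot"]),s
def go(P,Rt):
    p,R,s=pose();print("t",round(s["time_s"],2),"F",s["force"],"gap",s["finger_gap"],"shift",R.inv().apply(P-p)/.2,"turn",(R.inv()*Rt).as_rotvec()/1.5)
def frame(x,z):
    x=np.array(x,float);z=np.array(z,float)/np.linalg.norm(z);x-=z*(x@z);x/=np.linalg.norm(x);return Ro.from_matrix(np.c_[x,np.cross(z,x),z])
t=load("top0")
head=plane(t,(214.1,208.0),.068)[:2]; end=(plane(t,(226.5,270.5),.048)+plane(t,(233.4,269.4),.048))[:2]/2
u=(end-head)/np.linalg.norm(end-head)   # handle direction
G=np.r_[head+.055*u,.036]
Rg=frame([*u,0],[0,0,-1])
capL,capR=plane(t,(364.8,225.9),.1025),plane(t,(401.05,236.1),.1025)
d=(capL-capR)[:2];d/=np.linalg.norm(d); up=np.array([d[1],-d[0]])  # cradle x
n=np.r_[-.5*up,np.sqrt(.75)]; hill=np.r_[np.sqrt(.75)*up,.5]
Rs=frame(-hill,-n)
E
python3 - <<'E'
from h import *
print(head,end,np.linalg.norm(end-head),G,np.degrees(np.arctan2(-u[1],-u[0])));print(capL,capR,np.linalg.norm(capL-capR),up,n)
go(np.r_[G[:2],.12],Rg)
E
```

```text
[0.5741 0.2052] [0.433  0.1656] 0.14651552902261372 [0.5211 0.1903 0.036 ] 15.664278659308835
[ 0.539  -0.136   0.1025] [ 0.5182 -0.2171  0.1025] 0.0837758998048109 [ 0.9688 -0.2479] [-0.4844  0.1239  0.866 ]
t 0.1 F [0.1041 1.0379 0.1902] gap 0.9993824929810216 shift [-1.9327 -0.8822  0.5542] turn [-0.001  -0.0004 -0.4821]
```

```bash
python3 -m crank '1 -0.32 -0.15 0 0 0 -0.08;1 -0.64 -0.29 0 0 0 -0.2;1 -0.97 -0.44 0 0 0 -0.3;1 -0.97 -0.44 0 0 0 -0.48;1 -0.97 -0.44 0 0 0 -0.48'; python3 -c "
from h import *
go(np.r_[G[:2],.12],Rg)"
```

```text
time_s: 0.72
ee_pos: [0.3876, 0.3522, 0.231]
eef_rot: [-0.135, 0.991, -0.0, -0.0]
force: [-1.0, 0.9, -0.4]
finger_gap: 1.003
grasp_force: 0.0
t 0.72 F [-1.0436  0.9294 -0.4349] gap 1.0029810961376955 shift [-0.4278 -0.9576  0.5554] turn [-0.0005 -0.0004 -0.0023]
```

```bash
python3 -m crank '1 -0.14 -0.32 0.1 0 0 0;1 -0.28 -0.64 0.25 0 0 0;1 -0.428 -0.958 0.4 0 0 0;1 -0.428 -0.958 0.555 0 0 -0.002;1 -0.428 -0.958 0.555 0 0 -0.002;1 -0.428 -0.958 0.555 0 0 -0.002'; python3 -c "
from h import *
go(np.r_[G[:2],.0185],Rg)
from station import cams
for k in('top','side'):
  f=cams.grab_frame(k);np.savez(f'pics/{k}1.npz',**f);globals()[k]=f
a=top['img'][150:290,150:290];b=side['img'][110:250,160:300]
cv2.imwrite('pics/c3.png',cv2.resize(np.hstack([a,b]),(800,400),interpolation=2)[:,:,::-1])"
```

```text
time_s: 1.48
ee_pos: [0.5201, 0.1929, 0.1207]
eef_rot: [-0.136, 0.991, 0.0, 0.0]
force: [0.4, 0.3, 0.3]
finger_gap: 1.0
grasp_force: 0.0
t 1.48 F [0.3933 0.2509 0.2507] gap 0.9997258377982879 shift [-0.0013 -0.0142  0.5112] turn [ 0.0004  0.0002 -0.0003]
```

View pics/c3.png

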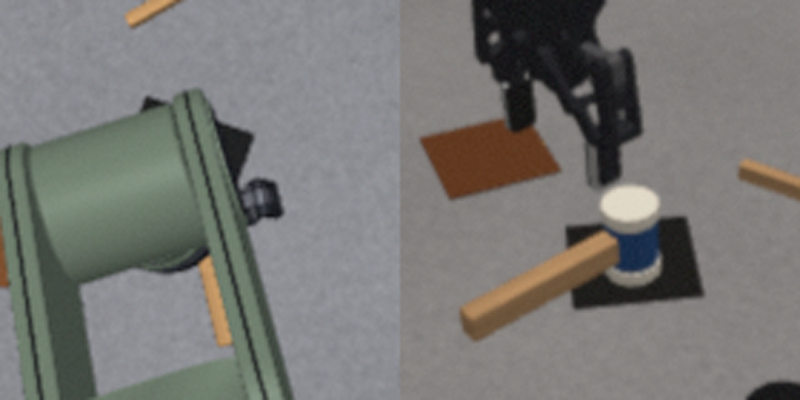

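The gripper hangs square over the handle in the side view, with a finger on either side and the head at (630,205) of the crop. I'll go down and grip.

```bash
python3 -m crank '1 -0.001 -0.014 0 0 0 0;1 -0.001 -0.014 0.2 0 0 0;1 -0.001 -0.014 0.35 0 0 0;1 -0.001 -0.014 0.45 0 0 0;1 -0.001 -0.014 0.511 0 0 0;1 -0.001 -0.014 0.511 0 0 0;1 -0.001 -0.014 0.511 0 0 0;-1 -0.001 -0.014 0.511 0 0 0;-1 -0.001 -0.014 0.511 0 0 0;-1 -0.001 -0.014 0.511 0 0 0;-1 -0.001 -0.014 0.511 0 0 0;-1 -0.001 -0.014 0.511 0 0 0;-1 -0.001 -0.014 0.511 0 0 0'; python3 -c "
from h import *
go(np.r_[G[:2],.0185],Rg);print(pose()[2]['ft_torque'],pose()[2]['grasp_force'])"
```

```text
time_s: 3.2
ee_pos: [0.5211, 0.1898, 0.0183]
eef_rot: [-0.136, 0.991, 0.0, 0.0]
force: [-1.5, -0.3, 2.6]
finger_gap: 0.199
grasp_force: 61.3
t 3.2 F [-1.5306 -0.3329  2.6133] gap 0.1986054956388608 shift [-0.0006  0.0023 -0.0008] turn [ 0.0001  0.0002 -0.0002]
[-0.0212  0.0812  0.016 ] 61.27083420753479
```

```bash
python3 -m crank '-1 0 0 -0.1 0 0 0;-1 0 0 -0.3 0 0 0;-1 0 0 -0.6 0 0 0;-1 0 0 -0.95 0 0 0;-1 0 0 -0.95 0 0 0;-1 0 0 -0.95 0 0 0'
cat >> h.py <<'E'
f_=np.array([-.0552,0,.0143])
def strike(cap,so,f=f_): return cap+n*so-Rs.apply(f)
E
python3 -c "
from h import *
for c in(capL,capR): go(strike(c,.05),Rs)
go(strike(capL,.12),Rs)
print(strike(capL,.05),Rs.as_matrix())
from station import cams
f=cams.grab_frame('side');np.savez('pics/side2.npz',**f)
cv2.imwrite('pics/c4.png',cv2.resize(f['img'][60:220,140:340],(800,640),interpolation=2)[:590,:,::-1])
p,R,_=pose()
for q in((-.0552,0,.0143),(-.0552,0,-.0497),(.093,0,-.0177)): print(proj(f,p+R.apply(q)), (proj(f,p+R.apply(q))-[140,60])*4)
"
```

```text
time_s: 3.95
ee_pos: [0.5204, 0.1896, 0.2074]
eef_rot: [-0.136, 0.991, -0.0, -0.001]
force: [-0.1, -0.4, -2.8]
finger_gap: 0.204
grasp_force: 60.7
t 3.95 F [-0.124  -0.3575 -2.8277] gap 0.20400331629893598 shift [ 0.6953 -1.3923  0.3849] turn [ 0.0911 -0.3418  0.3411]
t 3.95 F [-0.124  -0.3575 -2.8277] gap 0.20400331629893598 shift [ 0.9047 -1.7551  0.3852] turn [ 0.0911 -0.3418  0.3411]
t 3.95 F [-0.124  -0.3575 -2.8277] gap 0.20400331629893598 shift [ 0.8472 -1.3048  0.082 ] turn [ 0.0911 -0.3418  0.3411]
[ 0.4616 -0.1161  0.1306] [[-0.839   0.2479  0.4844]
 [ 0.2147  0.9688 -0.1239]
 [-0.5     0.     -0.866 ]]
[236.9818 129.5082] [387.9274 278.0327]
[235.4688  98.4916] [381.8751 153.9664]
[167.5368 142.5587] [110.1472 330.2349]
```

View pics/c4.png

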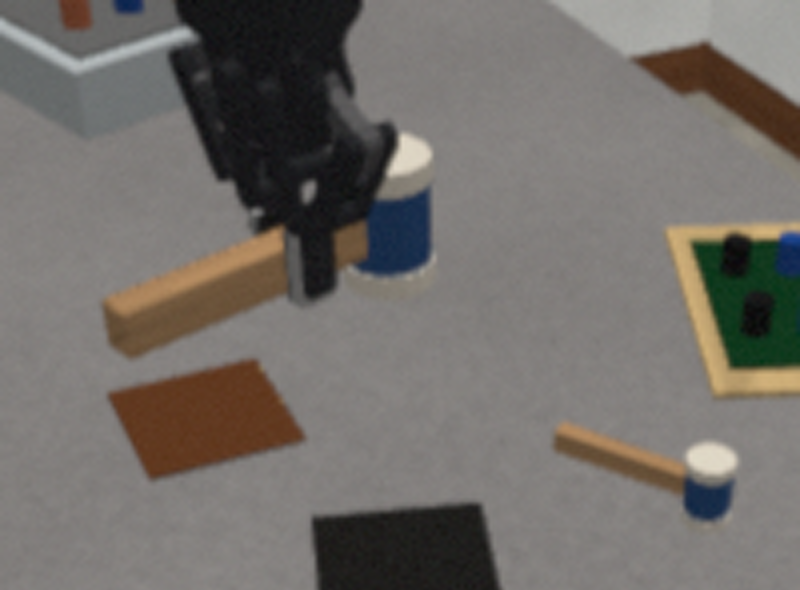

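The mallet is held level. Its head bottom is near (395,275) of the crop and the handle end near (118,330), matching the model to about 2 px. Now to the left pin, at a high standoff first.

```bash
python3 -m crank '-1 0.2 -0.3 0 0 0 0;-1 0.4 -0.6 0 0 0 0.1;-1 0.6 -0.9 0 0.03 -0.1 0.2;-1 0.8 -0.95 0 0.06 -0.2 0.25;-1 0.84 -0.95 0.04 0.091 -0.342 0.341;-1 0.84 -0.95 0.04 0.091 -0.342 0.341;-1 0.84 -0.95 0.04 0.091 -0.342 0.341;-1 0.84 -0.95 0.04 0.091 -0.342 0.341'; python3 -c "
from h import *
go(strike(capL,.03),Rs)"
```

```text
time_s: 5.0
ee_pos: [0.4109, -0.0384, 0.1995]
eef_rot: [0.12, 0.959, -0.032, 0.256]
force: [0.5, 0.6, -2.3]
finger_gap: 0.199
grasp_force: 60.7
t 5.0 F [ 0.5169  0.633  -2.2833] gap 0.19909604925991778 shift [-0.124  -0.3145  0.569 ] turn [ 0.0007 -0.0006  0.0004]
```

```bash
python3 -m crank '-1 -0.06 -0.2 0 0 0 0;-1 -0.124 -0.314 0.15 0 0 0;-1 -0.124 -0.314 0.35 0 0 0;-1 -0.124 -0.314 0.5 0 0 0;-1 -0.124 -0.314 0.569 0 0 0;-1 -0.124 -0.314 0.569 0 0 0;-1 -0.124 -0.314 0.569 0 0 0'; python3 -c "
from h import *
go(strike(capL,.0),Rs)
from station import cams
p,R,_=pose()
for k in('top','side'):
  f=cams.grab_frame(k);np.savez(f'pics/{k}3.npz',**f);globals()[k]=f
  print(k,proj(f,p+R.apply(f_)),proj(f,p+R.apply(f_-[0,0,.064])),proj(f,capL))
a=top['img'][180:280,320:440];b=side['img'][250:370,250:370]
cv2.imwrite('pics/c5.png',np.hstack([cv2.resize(a,(400,333),interpolation=2),cv2.resize(b,(400,400),interpolation=2)[:333]])[:,:,::-1])
"
```

```text
time_s: 5.88
ee_pos: [0.4717, -0.1188, 0.1142]
eef_rot: [0.12, 0.958, -0.032, 0.258]
force: [1.0, -0.5, -1.7]
finger_gap: 0.2
grasp_force: 60.6
t 5.88 F [ 0.9997 -0.5403 -1.6552] gap 0.20000091321958452 shift [0.0045 0.0004 0.1529] turn [0.0007 0.0009 0.    ]
top [365.5907 231.5379] [367.0301 245.1303] [364.8 225.9]
side [303.6958 283.5837] [283.0803 261.5821] [311.9782 293.2733]
```

View pics/c5.png

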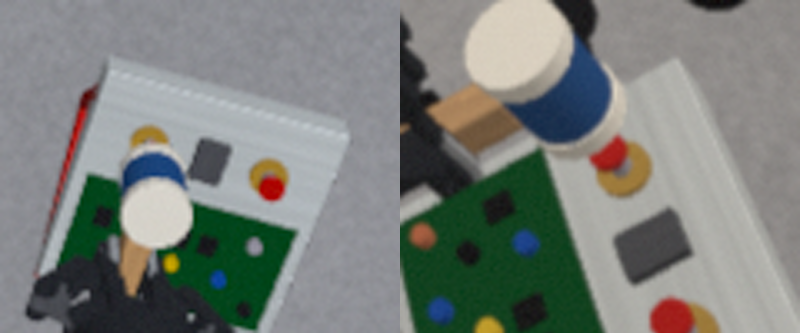

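The mallet is square over the left cap. In the top crop the head's upper face is at (157,213) against a predicted (157,217), and in the side crop the lower face lies over the cap at (608,152). I'll press slowly along the axis.

```bash
python3 -m crank '-1 0.004 0 0.06 0 0 0;-1 0.004 0 0.12 0 0 0;-1 0.004 0 0.14 0 0 0;-1 0.004 0 0.15 0 0 0;-1 0.004 0 0.16 0 0 0;-1 0.004 0 0.17 0 0 0;-1 0.004 0 0.18 0 0 0;-1 0.004 0 0.19 0 0 0'; python3 -c "
from h import *
go(strike(capL,-.014),Rs);p,R,s=pose();print('tool F',R.inv().apply(s['force']),R.inv().apply(s['ft_torque']))"
```

```text
time_s: 6.98
ee_pos: [0.4878, -0.1229, 0.081]
eef_rot: [0.121, 0.958, -0.032, 0.257]
force: [-8.7, 1.8, 7.4]
finger_gap: 0.197
grasp_force: 62.5
t 6.97 F [-8.707   1.8262  7.3934] gap 0.19739959879429977 shift [-0.0064  0.0001  0.0375] turn [ 0.0008  0.0008 -0.0003]
tool F [  3.9879  -0.3782 -10.8518] [ 0.0687  0.4156 -0.0459]
```

```bash
python3 -m crank '-1 0 0 0.008 0 0 0;-1 0 0 0.016 0 0 0;-1 0 0 0.022 0 0 0'; python3 -c "
from h import *
go(strike(capL,-.014),Rs);p,R,s=pose();print('tool F',R.inv().apply(s['force']),R.inv().apply(s['ft_torque']))"
```

```text
time_s: 7.35
ee_pos: [0.4899, -0.1234, 0.0772]
eef_rot: [0.121, 0.958, -0.032, 0.257]
force: [-8.6, 1.6, 9.1]
finger_gap: 0.198
grasp_force: 62.5
t 7.35 F [-8.6443  1.611   9.0535] gap 0.19783397685211282 shift [-0.0065  0.      0.0157] turn [ 0.0008  0.0008 -0.0002]
tool F [  3.0573  -0.569  -12.2317] [0.0479 0.398  0.0316]
```

```bash
python3 -m crank '-1 0 0 0.004 0 0 0;-1 0 0 0.008 0 0 0'; python3 -c "
from h import *
go(strike(capL,-.014),Rs);p,R,s=pose();print('tool F',R.inv().apply(s['force']),R.inv().apply(s['ft_torque']))"
```

```text
time_s: 7.6
ee_pos: [0.4907, -0.1236, 0.0759]
eef_rot: [0.121, 0.958, -0.032, 0.257]
force: [-9.5, 3.0, 8.3]
finger_gap: 0.202
grasp_force: 62.6
t 7.6 F [-9.4749  3.0235  8.2803] gap 0.20169992892574143 shift [-0.0064 -0.      0.0079] turn [ 0.0008  0.0008 -0.0002]
tool F [  4.4435   0.5933 -12.1401] [0.0779 0.3951 0.0361]
```

Still driving at about 13 N, not yet at the stop. I'll use small steps from here.

```bash
python3 -m crank '-1 0 0 0.003 0 0 0;-1 0 0 0.006 0 0 0'; python3 -c "
from h import *
go(strike(capL,-.014),Rs);p,R,s=pose();print('tool F',R.inv().apply(s['force']),R.inv().apply(s['ft_torque']))"
```

```text
time_s: 7.85
ee_pos: [0.4908, -0.1235, 0.075]
eef_rot: [0.12, 0.958, -0.032, 0.257]
force: [-14.6, 4.5, 12.6]
finger_gap: 0.201
grasp_force: 63.7
t 7.85 F [-14.5535   4.4603  12.5885] gap 0.2013049593445831 shift [-0.0082 -0.0006  0.0038] turn [0.001  0.0002 0.    ]
tool F [  6.869    0.7422 -18.505 ] [-0.1451  0.346  -0.0728]
```

```bash
python3 -m crank '-1 0 0 0.003 0 0 0'; python3 -c "
from h import *
go(strike(capL,-.014),Rs);p,R,s=pose();print('tool F',R.inv().apply(s['force']),R.inv().apply(s['ft_torque']))"
```

```text
time_s: 7.98
ee_pos: [0.4909, -0.1235, 0.0746]
eef_rot: [0.12, 0.958, -0.031, 0.257]
force: [-13.8, 3.7, 12.7]
finger_gap: 0.2
grasp_force: 63.7
t 7.97 F [-13.7752   3.655   12.6976] gap 0.20006857213109774 shift [-0.009  -0.0009  0.0021] turn [ 0.0012 -0.0005  0.0001]
tool F [  6.0055   0.1598 -18.1177] [-0.1117  0.4045 -0.0388]
```

```bash
python3 -m crank '-1 0 0 0.003 0 0 0'; python3 -c "
from h import *
go(strike(capL,-.014),Rs);p,R,s=pose();print('tool F',R.inv().apply(s['force']),R.inv().apply(s['ft_torque']))"
```

```text
time_s: 8.1
ee_pos: [0.4909, -0.1234, 0.0741]
eef_rot: [0.12, 0.959, -0.031, 0.256]
force: [-13.7, 4.7, 12.1]
finger_gap: 0.198
grasp_force: 63.6
t 8.1 F [-13.69     4.7149  12.0759] gap 0.19765625203446904 shift [-0.0102 -0.001   0.    ] turn [ 0.0014 -0.0012  0.0001]
tool F [  6.4906   1.2118 -17.6601] [-0.1229  0.6064 -0.0735]
```

The force jumped from 13 to 19 N and levelled off, so the pin has bottomed. I'll back off along the axis and look.

```bash
python3 -m crank '-1 0 0 -0.05 0 0 0;-1 0 0 -0.2 0 0 0;-1 0 0 -0.45 0 0 0;-1 0.1 -0.2 -0.5 0 0 0;-1 0.1 -0.42 -0.5 0 0 0;-1 0.1 -0.42 -0.5 0 0 0;-1 0.1 -0.42 -0.5 0 0 0'; python3 -c "
from h import *
go(strike(capR,.03),Rs)
from station import cams
for k in('top','side'):
  f=cams.grab_frame(k);np.savez(f'pics/{k}4.npz',**f);globals()[k]=f
  p,R,_=pose();print(k,proj(f,p+R.apply(f_)),proj(f,p+R.apply(f_-[0,0,.064])),proj(f,p+R.apply([.093,0,-.0177])))
a=top['img'][180:280,320:440];b=side['img'][250:370,250:370]
cv2.imwrite('pics/c6.png',np.hstack([cv2.resize(a,(400,333),interpolation=2),cv2.resize(b,(400,400),interpolation=2)[:333]])[:,:,::-1])
h=hsv(side);m=((h[...,0]<6)|(h[...,0]>174))&(h[...,1]>170)&(h[...,2]>90)
try: c=blob(m,(316,299),14);print(c[0],c[1]);print(proj(load('side0'),capL),proj(load('side0'),capL-.014*n))
except Exception as e: print(e)
"
```

```text
time_s: 8.98
ee_pos: [0.4066, -0.1902, 0.1508]
eef_rot: [0.122, 0.958, -0.032, 0.257]
force: [0.1, -0.2, -2.2]
finger_gap: 0.2
grasp_force: 60.9
t 8.97 F [ 0.1329 -0.1521 -2.221 ] gap 0.19996487045848638 shift [-0.1     0.0085  0.2747] turn [-0.0003  0.0007 -0.0018]
top [402.6874 262.5485] [406.4711 278.6199] [380.2634 327.2679]
side [289.3081 326.1355] [262.9549 303.5198] [171.8105 371.6893]
[315.4023 298.8736] [310 294  11  11  87]
[311.9782 293.2733] [315.8138 297.376 ]
```

View pics/c6.png

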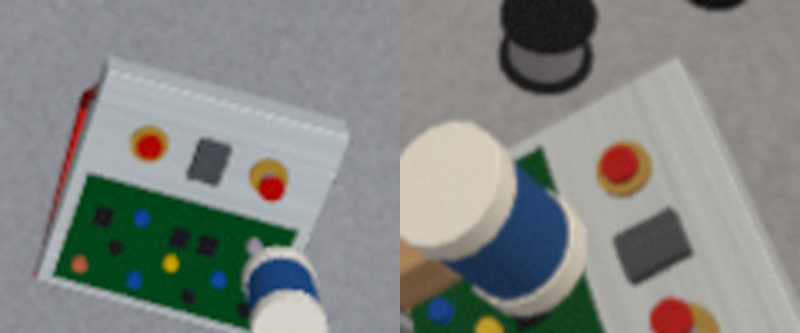

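The left cap now sits over its collar in both views, at (150,147) of the top crop and (620,163) of the side crop. Before the next pin I'll check the travel at sub-pixel level and whether the handle rolled.

```bash
cat >> h.py <<'E'
def red(f,near,r=11):
    x0,y0=int(near[0])-r,int(near[1])-r
    a=f["img"][y0:y0+2*r+1,x0:x0+2*r+1].astype(float)
    w=np.clip(a[...,0]-np.maximum(a[...,1],a[...,2])*1.9,0,90)   # brass/white vanish
    ys,xs=np.mgrid[y0:y0+2*r+1,x0:x0+2*r+1];return np.array([(w*xs).sum(),(w*ys).sum()])/w.sum(),w.sum()/90
E
python3 - <<'E'
from h import *
for k,pl,pr in(("top",(365,226),(401,236)),("side",(313,297),(331,346))):
    a,b=load(k+"0"),load(k+"4")
    for nm,p,cap in(("L",pl,capL),("R",pr,capR)):
        A,B=red(a,p),red(b,p);e=proj(a,cap-.014*n)-proj(a,cap);m=B[0]-A[0]
        print(k,nm,A,B,"moved",m,"exp14",e,"=> mm",14*(m@e)/(e@e))
    # mallet blue centroid & white vs prediction
P={3:(np.array([.4717,-.1188,.1142]),[0.12,.958,-.032,.258]),4:(np.array([.4066,-.1902,.1508]),[.122,.958,-.032,.257])}
for i in(3,4):
    p,R=P[i][0],Ro.from_quat(P[i][1])
    for k in("top","side"):
        f=load(k+str(i));h=hsv(f)
        pb,pt=[proj(f,p+R.apply(f_-[0,0,z])) for z in(0,.064)]
        mb=(h[...,0]>100)&(h[...,0]<125)&(h[...,1]>140)
        c,s,kb=blob(mb,(pb+pt)/2,20)
        mw=(h[...,1]<50)&(h[...,2]>175);cw,sw,kw=blob(mw,pt,20)
        print(i,k,"blue-pred",c-(pb+pt)/2,s[4],"white-predtop",cw-pt,sw)
E
```

```text
top L (array([364.6617, 225.9408]), np.float64(39.62555555555556)) (array([364.4115, 223.7432]), np.float64(39.83444444444445)) moved [-0.2503 -2.1975] exp14 [-0.2731 -2.6264] => mm 11.72596758212312
top R (array([401.0115, 236.1517]), np.float64(39.51222222222223)) (array([401.0129, 236.1645]), np.float64(39.62888888888889)) moved [0.0014 0.0129] exp14 [-0.6992 -2.7487] => mm -0.06330814980888952
side L (array([311.9526, 295.1738]), np.float64(80.24)) (array([315.3797, 298.8077]), np.float64(84.8711111111111)) moved [3.4271 3.6339] exp14 [3.8356 4.1028] => mm 12.450786000027602
side R (array([331.0825, 345.7299]), np.float64(112.27555555555554)) (array([331.0981, 345.7367]), np.float64(114.24555555555555)) moved [0.0156 0.0068] exp14 [3.9429 3.7051] => mm 0.041599763311245354Traceback (most recent call last):
  File "<stdin>", line 16, in <module>
  File "h.py", line 17, in blob
    i=max(k,key=lambda i:s[i,4]);return c[i],s[i],l==i
ValueError: max() iterable argument is empty
```

Run:
```python
from h import *
P={3:(np.array([.4717,-.1188,.1142]),[0.12,.958,-.032,.258]),4:(np.array([.4066,-.1902,.1508]),[.122,.958,-.032,.257])}
for i in(3,4):
    p,R=P[i][0],Ro.from_quat(P[i][1])
    for k in("top","side"):
        f=load(k+str(i));h=hsv(f)
        pb,pt=[proj(f,p+R.apply(f_-[0,0,z])) for z in(0,.064)]
        tilt=[proj(f,p+R.apply(f_*[1,1,0]+[0,0,-.0177]+Ro.from_rotvec([0,np.radians(a),0]).apply([0,0,-.032])))for a in(0,5)]
        mb=((h[...,0]>100)&(h[...,0]<125)&(h[...,1]>130)).astype(np.uint8);mw=((h[...,1]<50)&(h[...,2]>165)).astype(np.uint8)
        m=np.zeros_like(mw);cv2.circle(m,tuple(int(v) for v in pt),26 if k=="side" else 14,1,-1)
        w=mw&m;c,s,kw=blob(w,pt,25)
        print(i,k,"pred top",pt,"white c",c,"diff",c-pt,s,"5deg roll moves",tilt[1]-tilt[0])
        ys,xs=np.nonzero(mb&cv2.dilate(m,np.ones((25,25))));mu=np.array([xs.mean(),ys.mean()]);print("   blue",mu-(pb+pt)/2,len(xs))
```

```text
3 top pred top [366.9862 245.1382] white c [366.8559 243.6311] diff [-0.1303 -1.5071] [357 234  22  21 347] 5deg roll moves [ 0.4299 -1.1809]
   blue [ 1.7923 -2.9412] 127
3 side pred top [283.0341 261.5298] white c [284.5579 262.6276] diff [1.5238 1.0978] [269 249  33  28 717] 5deg roll moves [ 1.8397 -0.9685]
   blue [7.0308 7.4327] 419
4 top pred top [406.8912 278.6982] white c [406.75   277.8428] diff [-0.1412 -0.8554] [396 267  23  22 388] 5deg roll moves [ 0.4976 -1.1964]
   blue [-3.7799 -7.2681] 176
4 side pred top [263.2586 304.3378] white c [264.4775 304.8562] diff [1.2189 0.5184] [ 244  286   44   38 1154] 5deg roll moves [ 2.2275 -1.1326]
   blue [8.5346 8.2066] 641
```

No meaningful roll so far (under about 2.5°). On to the right pin, noting the TCP at first contact and at the stop so the travel checks itself.

```bash
python3 -m crank '-1 -0.05 0.008 0.05 0 0 0;-1 -0.1 0.008 0.2 0 0 0;-1 -0.1 0.008 0.33 0 0 0;-1 -0.1 0.008 0.38 0 0 0;-1 -0.1 0.008 0.38 0 0 0;-1 -0.1 0.008 0.38 0 0 0'
cat > r.py <<'E'
from h import *
import sys
c=capR if sys.argv[1]=='R' else capL
p,R,s=pose();print('depth mm %.2f'%(-1e3*((p-strike(c,0))@n)),'tool F',R.inv().apply(s['force']),'T',R.inv().apply(s['ft_torque']),'lat mm',1e3*R.inv().apply(p-strike(c,0))[:2],'err deg',np.degrees((R.inv()*Rs).as_rotvec()),s['time_s'])
E
python3 r.py R; for i in 1; do python3 -m crank '-1 0 0 0.008 0 0 0;-1 0 0 0.016 0 0 0;-1 0 0 0.024 0 0 0;-1 0 0 0.03 0 0 0' >/dev/null; python3 r.py R; done
```

```text
time_s: 9.82
ee_pos: [0.4621, -0.2004, 0.0962]
eef_rot: [0.12, 0.959, -0.032, 0.256]
force: [0.7, -0.0, -3.0]
finger_gap: 0.202
grasp_force: 60.8
depth mm -9.47 tool F [0.8596 0.1351 2.9491] T [-0.0061  0.5239  0.0303] lat mm [-1.3178  2.2488] err deg [ 0.0129 -0.0805  0.0468] 9.825
depth mm -4.71 tool F [ 1.2654 -0.0922  1.5446] T [-0.0147  0.5246 -0.0428] lat mm [-2.1093  2.3714] err deg [-0.1069 -0.2321 -0.0564] 10.325
```

```bash
python3 -m crank '-1 0 0 0.005 0 0 0' >/dev/null; python3 r.py R;  python3 -m crank '-1 0 0 0.005 0 0 0' >/dev/null; python3 r.py R; python3 -m crank '-1 0 0 0.005 0 0 0' >/dev/null; python3 r.py R
```

```text
depth mm -3.80 tool F [1.4153 0.5153 2.5624] T [0.0421 0.5356 0.0496] lat mm [-2.2399  2.5123] err deg [-0.1173 -0.2688 -0.0564] 10.45
depth mm -2.96 tool F [ 1.2536 -0.4259  2.3988] T [-0.0249  0.5064  0.028 ] lat mm [-2.4447  2.6353] err deg [-0.1327 -0.2924 -0.06  ] 10.575
depth mm -2.13 tool F [1.5234 0.4664 2.2028] T [0.0144 0.4541 0.0221] lat mm [-2.5946  2.777 ] err deg [-0.1442 -0.3223 -0.0631] 10.7
```

```bash
python3 -m crank '-1 0.012 -0.013 0 0 -0.003 0;-1 0.012 -0.013 0 0 -0.003 0;-1 0.012 -0.013 0.004 0 -0.003 0' >/dev/null; python3 r.py R;  python3 -m crank '-1 0 0 0.004 0 0 0' >/dev/null; python3 r.py R; python3 -m crank '-1 0 0 0.004 0 0 0' >/dev/null; python3 r.py R;python3 -m crank '-1 0 0 0.004 0 0 0' >/dev/null; python3 r.py R;python3 -m crank '-1 0 0 0.004 0 0 0' >/dev/null; python3 r.py R
```

```text
depth mm -3.11 tool F [1.2951 0.062  2.5123] T [-0.0058  0.4807 -0.0256] lat mm [-2.0061  1.1647] err deg [-0.2885 -0.2772 -0.0946] 11.075
depth mm -2.36 tool F [0.6034 0.3327 2.0038] T [0.0492 0.5039 0.0426] lat mm [-2.2057  1.2768] err deg [-0.2986 -0.3002 -0.0954] 11.2
depth mm -1.68 tool F [0.9175 0.2573 2.5387] T [0.0048 0.4911 0.0416] lat mm [-2.3888  1.376 ] err deg [-0.3094 -0.3197 -0.0961] 11.325
depth mm -0.99 tool F [-0.0488  0.0845  2.5904] T [ 0.0118  0.4917 -0.0633] lat mm [-2.5004  1.4731] err deg [-0.3216 -0.3441 -0.0971] 11.45
depth mm -0.35 tool F [ 1.3162 -0.4428  1.7203] T [0.0255 0.5336 0.0587] lat mm [-2.6613  1.5671] err deg [-0.3316 -0.3634 -0.1018] 11.575
```

```bash
python3 -m crank '-1 0.004 0 0.004 0 -0.002 0' >/dev/null; python3 r.py R;  python3 -m crank '-1 0.002 0 0.004 0 0 0' >/dev/null; python3 r.py R; python3 -m crank '-1 0.001 0 0.004 0 0 0' >/dev/null; python3 r.py R;python3 -m crank '-1 0.001 0 0.004 0 0 0' >/dev/null; python3 r.py R;python3 -m crank '-1 0.001 0 0.004 0 0 0' >/dev/null; python3 r.py R
```

```text
depth mm -0.34 tool F [ 1.7116 -0.3191  2.4845] T [-0.0499  0.4915 -0.0017] lat mm [-2.7228  2.027 ] err deg [-0.4023 -0.2948 -0.1161] 11.7
depth mm 0.06 tool F [ 2.5331 -0.386  -4.442 ] T [0.0396 0.4759 0.017 ] lat mm [-2.5325  2.1734] err deg [-0.4272 -0.3136 -0.1206] 11.825
depth mm 0.34 tool F [  3.3843  -0.6643 -10.8169] T [0.1543 0.3212 0.0026] lat mm [-2.4587  2.2379] err deg [-0.455  -0.317  -0.1285] 11.95
depth mm 0.75 tool F [  3.9427  -0.8169 -11.105 ] T [0.2531 0.4503 0.0553] lat mm [-2.4472  2.2546] err deg [-0.4844 -0.3247 -0.1418] 12.075
depth mm 1.30 tool F [  3.1995  -1.6691 -10.192 ] T [0.3123 0.4172 0.0172] lat mm [-2.4904  2.2687] err deg [-0.5134 -0.3379 -0.148 ] 12.2
```

Contact came at about 0 mm on my estimate, which is excellent. I'll drive about 10 mm while trimming the tilt, then creep.

```bash
python3 -m crank '-1 0 0 0.008 -0.003 -0.002 0;-1 0 0 0.016 -0.006 -0.004 0;-1 0 0 0.024 -0.006 -0.004 0;-1 0 0 0.032 -0.006 -0.004 0;-1 0 0 0.04 -0.006 -0.004 0;-1 0 0 0.048 -0.006 -0.004 0' >/dev/null; python3 r.py R;  python3 -m crank '-1 0 0 0.004 0 0 0' >/dev/null; python3 r.py R
```

```text
depth mm 7.52 tool F [  6.4633  -3.7765 -11.5627] T [0.5938 0.9515 0.1255] lat mm [-4.8815  4.3567] err deg [-0.2804 -0.6121 -0.2546] 12.95
depth mm 8.18 tool F [  7.7928  -3.8693 -10.9958] T [0.6665 1.037  0.2208] lat mm [-4.966  4.416] err deg [-0.2949 -0.6376 -0.2622] 13.075
```

```bash
python3 -m crank '-1 0 0 0.005 0 0 0' >/dev/null; python3 r.py R;  python3 -m crank '-1 0 0 0.004 0 0 0' >/dev/null; python3 r.py R
```

```text
depth mm 8.96 tool F [  6.4601  -3.2063 -11.6275] T [0.6362 1.0323 0.1633] lat mm [-5.1659  4.5609] err deg [-0.3049 -0.6616 -0.2623] 13.2
depth mm 9.64 tool F [  6.6153  -3.0058 -10.4787] T [0.6057 1.0109 0.1893] lat mm [-5.3228  4.6677] err deg [-0.3144 -0.6838 -0.2653] 13.325
```

```bash
python3 -c "
from h import *
p,R,s=pose();print(s['qpos'],s['joint_efforts'],p)"
```

```text
[-0.4923  0.2438  2.2846  0.7851  0.159  -2.5565] [  2.5843 -26.0906 -19.1606   0.4261  -1.2484  -0.174 ] [ 0.4752 -0.2014  0.0816]
```

Joint 6 is nearly at its range (−2.556 of −2.56), which explains the sideways drift. I'll back off, swing the handle about the pin axis (+25° about tool z, which frees joint 6), and finish from there.

```bash
python3 -m crank '-1 0 0 -0.05 0 0 0;-1 0 0 -0.15 0 0 0.01;-1 0 0 -0.25 0 0 0.05;-1 0 0 -0.25 0 0 0.15;-1 0 0 -0.25 0 0 0.25;-1 0 0 -0.25 0 0 0.25;-1 0 0 -0.25 0 0 0.25'
cat >> h.py <<'E'
Rs0=Rs
def sw(deg):
    global Rs
    Rs=Rs0*Ro.from_rotvec([0,0,np.radians(deg)])
sw(25)
E
python3 -c "
from h import *
go(strike(capR,.03),Rs);print(pose()[2]['qpos'])
from station import cams
f=cams.grab_frame('top');np.savez('pics/top5.npz',**f)
A,B=red(t,(401,236)),red(f,(401,235));e=proj(t,capR-.014*n)-proj(t,capR);print('top R mm',14*((B[0]-A[0])@e)/(e@e),B)
f=cams.grab_frame('side');np.savez('pics/side5.npz',**f)
s0=load('side0');A,B=red(s0,(332,347)),red(f,(333,348));e=proj(t,capR-.014*n)-proj(t,capR);e=proj(s0,capR-.014*n)-proj(s0,capR);print('side R mm',14*((B[0]-A[0])@e)/(e@e),B)"
```

```text
time_s: 14.2
ee_pos: [0.4532, -0.1952, 0.1253]
eef_rot: [0.299, 0.92, 0.014, 0.253]
force: [-0.7, -0.1, -1.7]
finger_gap: 0.203
grasp_force: 60.9
t 14.2 F [-0.6891 -0.0595 -1.6967] gap 0.2026117467877918 shift [0.0433 0.0812 0.048 ] turn [-0.0058 -0.0054  0.04  ]
[-0.5077  0.1295  2.2702  0.4672  0.2701 -1.8722]
top R mm 10.02886342192531 (array([400.4859, 234.1889]), np.float64(39.90777777777778))
side R mm nan (array([nan, nan]), np.float64(0.0))h.py:43: RuntimeWarning: invalid value encountered in divide
  ys,xs=np.mgrid[y0:y0+2*r+1,x0:x0+2*r+1];return np.array([(w*xs).sum(),(w*ys).sum()])/w.sum(),w.sum()/90
```

The camera reads 10.0 mm for the right pin, agreeing with the arm's travel, so the left pin's 12 mm reading is real and it needs another push. Finish the right pin first.

```bash
python3 -m crank '-1 0.043 0.081 0.03 -0.006 -0.005 0.04;-1 0.043 0.081 0.06 -0.006 -0.005 0.04;-1 0.043 0.081 0.15 -0.006 -0.005 0.04;-1 0.043 0.081 0.18 -0.006 -0.005 0.04;-1 0.043 0.081 0.18 -0.006 -0.005 0.04;-1 0.043 0.081 0.18 -0.006 -0.005 0.04'; python3 r.py R; python3 -c "
from h import *
go(strike(capR,-.008),Rs);print(pose()[2]['qpos'])"
```

```text
time_s: 15.05
ee_pos: [0.4733, -0.1821, 0.0932]
eef_rot: [0.326, 0.909, 0.024, 0.258]
force: [0.1, 0.2, -3.0]
finger_gap: 0.197
grasp_force: 60.8
depth mm -3.72 tool F [ 1.4365 -0.4061  2.6627] T [0.1384 0.4828 0.0149] lat mm [-0.4165 -0.439 ] err deg [ 0.0032  0.0094 -0.0843] 15.05
t 15.05 F [ 0.1141  0.2197 -3.0426] gap 0.19671671485456105 shift [0.0021 0.0022 0.0586] turn [ 0.      0.0001 -0.001 ]
[-0.4534  0.2079  2.2982  0.6995  0.1571 -2.0026]
```

Well aligned now. Move to 8 mm depth, then creep.

```bash
python3 -m crank '-1 0.002 0.002 0.025 0 0 0;-1 0.002 0.002 0.05 0 0 0;-1 0.002 0.002 0.058 0 0 0;-1 0.002 0.002 0.066 0 0 0;-1 0.002 0.002 0.074 0 0 0' >/dev/null; python3 r.py R; python3 -m crank '-1 0 0 0.004 0 0 0' >/dev/null; python3 r.py R
```

```text
depth mm 10.68 tool F [  3.9245  -0.4369 -12.4596] T [0.125  0.2427 0.0426] lat mm [0.3418 0.154 ] err deg [ 0.0261  0.0204 -0.1046] 15.675
depth mm 11.17 tool F [  2.8716  -0.68   -12.3393] T [0.2747 0.2721 0.0198] lat mm [0.3377 0.158 ] err deg [ 0.028   0.0482 -0.1068] 15.8
```

```bash
python3 -m crank '-1 0 0 0.004 0 0 0' >/dev/null; python3 r.py R; python3 -m crank '-1 0 0 0.004 0 0 0' >/dev/null; python3 r.py R;python3 -c "
from h import *
print(pose()[2]['qpos'])"
```

```text
depth mm 11.84 tool F [  3.9353  -1.0992 -11.561 ] T [0.2029 0.2326 0.0562] lat mm [0.3735 0.1582] err deg [ 0.0303  0.0555 -0.1086] 15.925
depth mm 12.57 tool F [  3.7     -1.5317 -11.8553] T [0.2923 0.2524 0.0055] lat mm [0.3783 0.1758] err deg [ 0.0325  0.0599 -0.1062] 16.05
[-0.4467  0.2466  2.302   0.9089  0.1243 -2.2081]
```

```bash
python3 -m crank '-1 0 0 0.004 0 0 0' >/dev/null; python3 r.py R; python3 -m crank '-1 0 0 0.003 0 0 0' >/dev/null; python3 r.py R
```

```text
depth mm 13.34 tool F [  3.0108  -0.4638 -12.2781] T [0.2254 0.2144 0.0084] lat mm [0.3466 0.1824] err deg [ 0.0332  0.065  -0.1025] 16.175
depth mm 13.97 tool F [  3.6072  -0.7069 -12.0686] T [0.2631 0.269  0.0944] lat mm [0.3646 0.174 ] err deg [ 0.0317  0.0621 -0.1081] 16.3
```

```bash
python3 -m crank '-1 0 0 0.002 0 0 0' >/dev/null; python3 r.py R
```

```text
depth mm 14.30 tool F [  4.3981  -0.6362 -12.4048] T [0.2807 0.3104 0.0328] lat mm [0.4544 0.145 ] err deg [ 0.0329  0.0572 -0.107 ] 16.425
```

```bash
python3 -m crank '-1 0 0 0.002 0 0 0' >/dev/null; python3 r.py R
```

```text
depth mm 14.52 tool F [  4.8567  -0.8754 -18.7523] T [0.2118 0.1758 0.0336] lat mm [0.565  0.1674] err deg [ 0.0384  0.0607 -0.1079] 16.55
```

```bash
python3 -m crank '-1 0 0 0.001 0 0 0' >/dev/null; python3 r.py R; python3 -m crank '-1 0 0 -0.05 0 0 0;-1 0 0 -0.2 0 0 0;-1 0 0 -0.4 0 0 0;-1 0.2 0 -0.45 0 0 0;-1 0.25 0 -0.45 0 0 0;-1 0.25 0 -0.45 0 0 0;-1 0.25 0 -0.45 0 0 0'
cat > v.py <<'E'
from h import *
from station import cams
for k,pl,pr in(("top",(364,224),(400,234)),("side",(315,298),(334,349))):
    a=load(k+"0");b=cams.grab_frame(k);np.savez(f"pics/{k}v.npz",**b)
    for nm,p,q,cap in(("L",(365,226) if k=="top" else (312,296),pl,capL),("R",(401,236) if k=="top" else (331,346),pr,capR)):
        A,B=red(a,p),red(b,q);e=proj(a,cap-.014*n)-proj(a,cap);m=B[0]-A[0]
        print(k,nm,"area",A[1],B[1],"mm",14*(m@e)/(e@e))
E
python3 v.py;python3 -c "
from h import *
go(strike(capL,.03),Rs);print(pose()[2]['qpos'])"
```

```text
depth mm 14.57 tool F [  5.1172  -0.3975 -19.4501] T [0.2805 0.1962 0.0178] lat mm [0.5898 0.155 ] err deg [ 0.0391  0.0711 -0.1063] 16.675
time_s: 17.55
ee_pos: [0.4076, -0.143, 0.1318]
eef_rot: [0.326, 0.909, 0.024, 0.258]
force: [0.3, -0.2, -2.1]
finger_gap: 0.199
grasp_force: 61.0
top L area 39.62555555555556 39.83777777777778 mm 11.655863522672758
top R area 39.51222222222223 41.168888888888894 mm 12.790272565114115
side L area 80.24 85.0911111111111 mm 12.444422326322277
side R area 112.27555555555554 117.10444444444445 mm 12.801442073642933
t 17.65 F [ 0.2277  0.4626 -2.4844] gap 0.20026118434743653 shift [-0.0673  0.3778  0.219 ] turn [ 0.0002  0.0004 -0.0014]
[-0.43    0.0177  2.3836  0.3856  0.2399 -1.6638]
```

The right pin hit a stiff stop at 14.5 mm. The camera reads 12.8 mm for it and about 12.1 mm for the left, so the left may be slightly short. I'll press the left again.

```bash
python3 -m crank '-1 -0.03 0.2 0 0 0 0;-1 -0.067 0.378 0 0 0 0;-1 -0.067 0.378 0.15 0 0 0;-1 -0.067 0.378 0.25 0 0 0;-1 -0.067 0.378 0.265 0 0 0;-1 -0.067 0.378 0.265 0 0 0;-1 -0.067 0.378 0.265 0 0 0'>/dev/null; python3 r.py L; python3 -c "
from h import *
go(strike(capL,-.01),Rs);print(pose()[2]['qpos'])"
```

```text
depth mm -21.64 tool F [ 1.5214 -0.4621  1.6062] T [0.177  0.4849 0.0352] lat mm [ 0.8534 -0.157 ] err deg [ 0.0302  0.0489 -0.1462] 18.525
t 18.52 F [-0.4835  0.3594 -2.1784] gap 0.20175942732126706 shift [-0.0042  0.0008  0.1582] turn [ 0.0004  0.0006 -0.0017]
[-0.209   0.1591  2.306  -0.1354  0.1536 -0.9622]
```

```bash
python3 -m crank '-1 -0.004 0 0.06 0 0 0;-1 -0.004 0 0.12 0 0 0;-1 -0.004 0 0.145 0 0 0;-1 -0.004 0 0.158 0 0 0;-1 -0.004 0 0.158 0 0 0'>/dev/null; python3 r.py L; python3 -m crank '-1 0 0 0.006 0 0 0'>/dev/null; python3 r.py L;python3 -m crank '-1 0 0 0.004 0 0 0'>/dev/null; python3 r.py L
```

```text
depth mm 10.55 tool F [ 1.72   -0.8973  1.2063] T [0.1408 0.441  0.0102] lat mm [ 0.5971 -0.1516] err deg [ 0.0098 -0.021  -0.1105] 19.15
depth mm 11.50 tool F [0.7274 0.4081 1.6181] T [0.1993 0.4788 0.0067] lat mm [ 0.4258 -0.0199] err deg [ 0.0307  0.0138 -0.1187] 19.275
depth mm 12.35 tool F [ 0.9224 -1.0937  2.206 ] T [0.1114 0.444  0.0096] lat mm [ 0.4748 -0.0408] err deg [ 0.0269  0.0063 -0.1143] 19.4
```

```bash
python3 -m crank '-1 0 0 0.003 0 0 0'>/dev/null; python3 r.py L
```

```text
depth mm 13.02 tool F [ 0.1887 -0.1298  1.7734] T [0.1759 0.4425 0.0024] lat mm [ 0.4889 -0.0657] err deg [ 0.0221 -0.0006 -0.1142] 19.525
```

```bash
python3 -m crank '-1 0 0 0.003 0 0 0'>/dev/null; python3 r.py L
```

```text
depth mm 13.63 tool F [ 2.6151 -0.4399 -1.4619] T [0.162  0.4882 0.0338] lat mm [ 0.6    -0.0925] err deg [ 0.0191 -0.0098 -0.111 ] 19.65
```

Contact came at about 13.5 mm. I'll keep going in small steps.

```bash
python3 -m crank '-1 0 0 0.002 0 0 0'>/dev/null; python3 r.py L
```

```text
depth mm 13.84 tool F [ 3.2497  0.2143 -7.4618] T [0.158  0.4353 0.0275] lat mm [ 0.6793 -0.0993] err deg [ 0.023  -0.0043 -0.1066] 19.775
```

```bash
python3 -m crank '-1 0 0 0.002 0 0 0'>/dev/null; python3 r.py L
```

```text
depth mm 14.01 tool F [  2.095   -0.8312 -10.7107] T [0.129  0.2957 0.0096] lat mm [ 0.74   -0.1242] err deg [ 0.0271  0.0049 -0.1038] 19.9
```

```bash
python3 -m crank '-1 0 0 0.001 0 0 0'>/dev/null; python3 r.py L
```

```text
depth mm 14.04 tool F [  4.0079  -0.1872 -10.6977] T [0.1402 0.2567 0.0209] lat mm [ 0.7721 -0.1278] err deg [ 0.0326  0.0141 -0.1075] 20.025
```

```bash
python3 -m crank '-1 0 0 0.002 0 0 0'>/dev/null; python3 r.py L
```

```text
depth mm 14.25 tool F [  3.9316   0.1638 -15.9836] T [0.1924 0.2274 0.0121] lat mm [ 0.88   -0.1352] err deg [ 0.0359  0.0176 -0.1009] 20.15
```

```bash
python3 -m crank '-1 0 0 0.002 0 0 0'>/dev/null; python3 r.py L
```

```text
depth mm 14.41 tool F [  5.651    0.1082 -18.3101] T [ 0.1324  0.1805 -0.0109] lat mm [ 0.9407 -0.1255] err deg [ 0.0441  0.03   -0.0934] 20.275
```

```bash
python3 -m crank '-1 0 0 0.002 0 0 0'>/dev/null; python3 r.py L
```

```text
depth mm 14.77 tool F [  5.7162  -0.7351 -18.8229] T [ 0.0364  0.297  -0.0106] lat mm [ 1.1073 -0.1603] err deg [ 0.0392  0.0176 -0.0826] 20.4
```

```bash
python3 -m crank '-1 0 0 -0.05 0 0 0;-1 0 0 -0.2 0 0 0;-1 0 0 -0.4 0 0 0;-1 0.2 0.1 -0.6 0 0 0;-1 0.3 0.2 -0.6 0 0 0;-1 0.3 0.2 -0.6 0 0 0;-1 0.3 0.2 -0.6 0 0 0'; python3 v.py; python3 -c "
from h import *
a,b=load('topv'),load('sidev')
cv2.imwrite('pics/c7.png',np.hstack([cv2.resize(a['img'][205:255,350:415],(400,308),interpolation=2),cv2.resize(b['img'][280:360,290:355],(400,492),interpolation=2)[:308]])[:,:,::-1])
for k,p in(('topv',((364,224),(400,234))),('sidev',((315,298),(334,349)))):
  f=load(k);h=hsv(f);br=(h[...,0]>12)&(h[...,0]<30)&(h[...,1]>110);rd=((h[...,0]<10)|(h[...,0]>174))&(h[...,1]>150)
  for q in p:
    c,s,m=blob(br|rd,q,12);cn=max(cv2.findContours(m.astype(np.uint8),0,1)[0],key=cv2.contourArea);el=cv2.fitEllipse(cv2.convexHull(cn));print(k,'collar',el,'cap',red(f,q)[0]-el[0])
for k,f in(('t',a),('s',b)):
  for c in(capL,capR):
    x=[proj(f,c-n*d) for d in(.014,.019)];print(k,'exp cap-collar at home',x[0]-x[1])
"
```

```text
time_s: 21.28
ee_pos: [0.4291, -0.02, 0.161]
eef_rot: [0.326, 0.909, 0.024, 0.257]
force: [0.7, -0.4, -2.9]
finger_gap: 0.2
grasp_force: 61.0
top L area 39.62555555555556 39.940000000000005 mm 11.620296068541597
top R area 39.51222222222223 41.01777777777778 mm 12.773563914813947
side L area 80.24 84.7088888888889 mm 12.444217177133284
side R area 112.27555555555554 116.56777777777776 mm 12.778970314497125
topv collar ((364.17864990234375, 222.84884643554688), (9.655654907226562, 10.553065299987793), 96.65338134765625) cap [0.2314 0.9145]
topv collar ((400.0735168457031, 232.91661071777344), (9.856483459472656, 10.674833297729492), 96.18781280517578) cap [0.196  0.7536]
sidev collar ((316.64349365234375, 300.3288269042969), (14.370274543762207, 16.293289184570312), 52.112144470214844) cap [-1.2719 -1.5171]
sidev collar ((335.985595703125, 350.4046325683594), (17.422082901000977, 18.434642791748047), 0.48663461208343506) cap [-1.2863 -1.3118]
t exp cap-collar at home [0.096  0.9231]
t exp cap-collar at home [0.2457 0.9661]
s exp cap-collar at home [-1.3415 -1.4349]
s exp cap-collar at home [-1.3757 -1.2928]
```

View pics/c7.png

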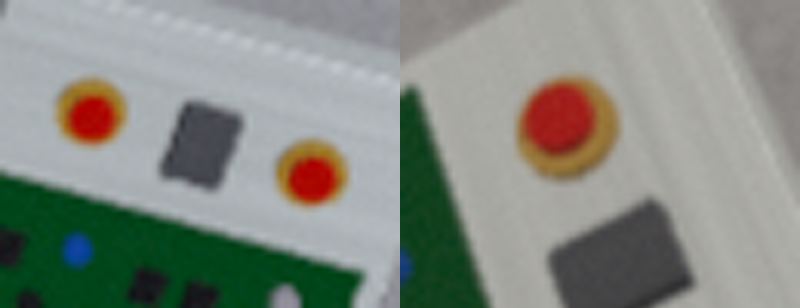

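Both caps sit on their collars. The cap-to-collar offsets match the home geometry in both views, and re-pressing the left pin at about 20 N didn't move it. Now I'll return the mallet.

```bash
python3 -c "
from h import *
go(np.r_[G[:2],.2],Rg);print(pose()[2]['qpos'])
p,R,_=pose();print(R.inv().apply([0,0,.06])/.2)"
```

```text
t 21.38 F [ 0.4178  0.6483 -2.994 ] gap 0.1994725349620276 shift [ 0.25    1.1368 -0.0777] turn [-0.0155  0.3619 -0.627 ]
[ 0.0271 -0.0341  2.3289 -0.3929  0.3664 -0.5202]
[-0.1356  0.0637 -0.2599]
```

```bash
python3 -m crank '-1 -0.136 0.064 -0.26 0 0 0;-1 -0.1 0.3 -0.25 0 0.05 -0.05;-1 0 0.6 -0.2 -0.005 0.15 -0.2;-1 0.15 0.85 -0.12 -0.01 0.25 -0.35;-1 0.25 0.99 -0.078 -0.015 0.362 -0.5;-1 0.25 0.99 -0.078 -0.015 0.362 -0.627;-1 0.25 0.99 -0.078 -0.015 0.362 -0.627;-1 0.25 0.99 -0.078 -0.015 0.362 -0.627;-1 0.25 0.99 -0.078 -0.015 0.362 -0.627'; python3 -c "
from h import *
go(np.r_[G[:2],.1],Rg);print(pose()[2]['qpos'])"
```

```text
time_s: 22.5
ee_pos: [0.5046, 0.1673, 0.1932]
eef_rot: [-0.136, 0.991, -0.0, -0.0]
force: [0.1, -0.8, -2.0]
finger_gap: 0.198
grasp_force: 60.9
t 22.5 F [ 0.1377 -0.7959 -2.0064] gap 0.19835599561766196 shift [-0.1109  0.0891  0.466 ] turn [-0.0004 -0.0004 -0.0006]
[ 0.2988  0.2799  1.723  -0.0007  1.1392 -1.5441]
```

```bash
python3 -m crank '-1 -0.06 0.05 0.1 0 0 0;-1 -0.111 0.089 0.3 0 0 0;-1 -0.111 0.089 0.43 0 0 0;-1 -0.111 0.089 0.466 0 0 0;-1 -0.111 0.089 0.466 0 0 0;-1 -0.111 0.089 0.466 0 0 0'; python3 -c "
from h import *
P=np.array([.5211,.1898,.0215]);go(P,Rg)
from station import cams
p,R,_=pose()
f=cams.grab_frame('side');x0,y0=165,110
cv2.imwrite('pics/c8.png',cv2.resize(f['img'][y0:y0+110,x0:x0+140],(763,600),interpolation=2)[:,:,::-1])
for q in((-.0552,0,.0143),(-.0552,0,-.0497),(.093,0,-.0177)): print((proj(f,p+R.apply(q))-[x0,y0])*5.45)
"
```

```text
time_s: 23.25
ee_pos: [0.5211, 0.1911, 0.1022]
eef_rot: [-0.136, 0.991, -0.0, 0.001]
force: [-0.5, -0.2, -1.9]
finger_gap: 0.196
grasp_force: 60.9
t 23.25 F [-0.523  -0.1689 -1.9093] gap 0.19643142538426112 shift [ 0.0029 -0.006   0.4034] turn [-0.0004  0.0019  0.0003]
[406.1564 340.595 ]
[398.3894 198.7963]
[ 64.9162 439.2953]
```

View pics/c8.png

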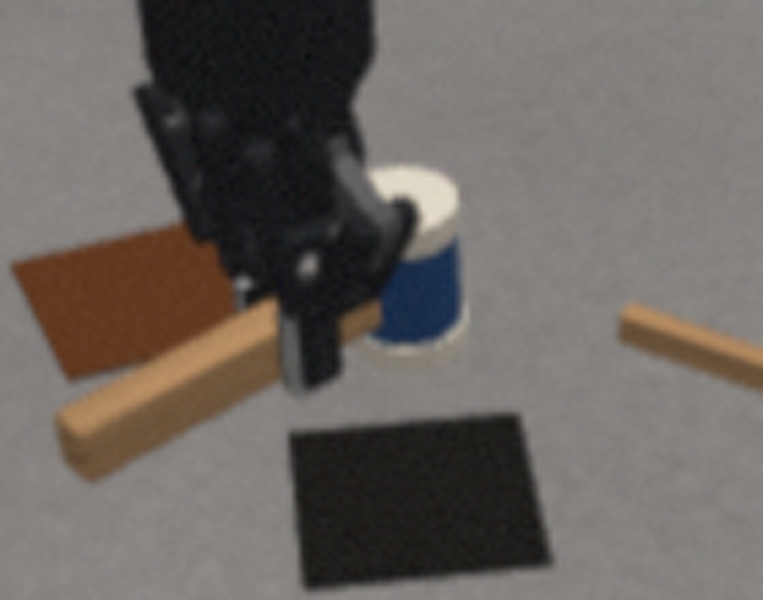

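The mallet is still about level (roll ~1°), with the head top at (412,200) and the black pad below it at (420,500). Now I'll lower it gently.

```bash
python3 -m crank '-1 0.002 -0.005 0.15 0 0 0;-1 0.002 -0.005 0.3 0 0 0;-1 0.002 -0.005 0.37 0 0 0;-1 0.002 -0.005 0.4 0 0 0;-1 0.002 -0.005 0.408 0 0 0;-1 0.002 -0.005 0.408 0 0 0'; python3 -m crank '-1 0 0 0.005 0 0 0;-1 0 0 0.01 0 0 0;-1 0 0 0.01 0 0 0'
```

```text
time_s: 24.05
ee_pos: [0.5207, 0.1901, 0.02]
eef_rot: [-0.137, 0.991, -0.0, 0.001]
force: [-0.0, -1.0, -2.7]
finger_gap: 0.201
grasp_force: 61.0
time_s: 24.42
ee_pos: [0.5201, 0.1899, 0.0173]
eef_rot: [-0.137, 0.991, -0.0, 0.0]
force: [-0.1, 0.2, -2.4]
finger_gap: 0.199
grasp_force: 61.0
```

```bash
python3 -m crank '-1 0 0 0.003 0 0 0;-1 0 0 0.003 0 0 0'; python3 -m crank '-1 0 0 0.003 0 0 0;-1 0 0 0.003 0 0 0'
```

```text
time_s: 24.68
ee_pos: [0.5201, 0.1899, 0.017]
eef_rot: [-0.137, 0.991, -0.0, 0.0]
force: [-2.0, -0.9, 1.3]
finger_gap: 0.2
grasp_force: 61.6
time_s: 24.92
ee_pos: [0.52, 0.1899, 0.0168]
eef_rot: [-0.137, 0.991, -0.0, 0.0]
force: [-3.6, -2.1, 5.7]
finger_gap: 0.2
grasp_force: 62.4
```

It's on the pad. Release, rise straight up, then look.

```bash
python3 -m crank '1 0 0 0 0 0 0;1 0 0 0 0 0 0;1 0 0 0 0 0 0;1 0 0 0 0 0 0;1 0 0 0 0 0 0;1 0 0 0 0 0 0;1 0 0 -0.1 0 0 0;1 0 0 -0.25 0 0 0;1 0 0 -0.5 0 0 0;1 0 0 -0.8 0 0 0;1 0 0 -0.95 0 0 0;1 0.5 0 -0.95 0 0 0;1 0.8 0.3 -0.95 0 0 0;1 0.9 0.6 -0.95 0 0 0;1 0.9 0.9 -0.95 0 0 0;1 0.9 0.9 -0.95 0 0 0;1 0.9 0.9 -0.95 0 0 0'; python3 -c "
from h import *
from station import cams
a=cams.grab_frame('top');b=cams.grab_frame('side')
cv2.imwrite('pics/c9.png',np.hstack([cv2.resize(a['img'][100:300,150:420],(405,300)),cv2.resize(b['img'][150:400,150:400],(300,300))])[:,:,::-1])
h=hsv(a);m=(h[...,1]<40)&(h[...,2]>190);c,s,_=blob(m,(215,208),10);print(c,s,plane(a,c,.068))"; python3 v.py
```

```text
time_s: 27.05
ee_pos: [0.2967, 0.3161, 0.206]
eef_rot: [-0.139, 0.99, -0.0, 0.0]
force: [-0.5, -0.6, -0.4]
finger_gap: 1.004
grasp_force: 0.0
[214.3838 207.893 ] [206 199  18  19 271] [0.5743 0.2045 0.068 ]
top L area 39.62555555555556 39.79 mm 11.654774694824246
top R area 39.51222222222223 41.121111111111105 mm 12.77455843305267
side L area 80.24 83.62777777777778 mm 12.448998485778928
side R area 112.27555555555554 114.45444444444446 mm 12.747155468746188
```

View pics/c9.png

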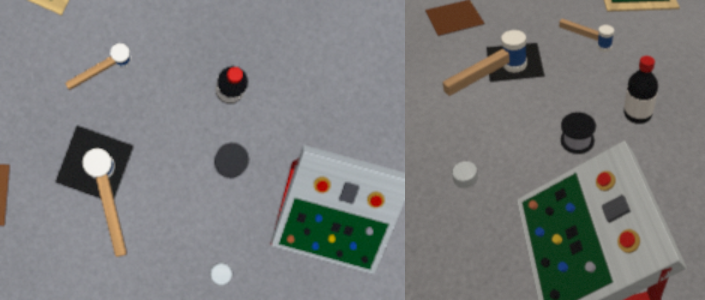

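The mallet stands upright on the black pad, with its head at (97,162) of the left crop and within 1 mm of its original place. Both caps are on their collars and the bystanders haven't moved.

```bash
python3 -c "
from station import env
print(env.job_done())"
```

```text
the job is handed in; nothing more can be done
None
```

I drove both pins until they hit a hard stop, with each cap on its collar in both camera views, stood the mallet back upright on its black pad, and handed the job in at about 27 s; no verdict came back.

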